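# Change over the lower tooling of an eyeletting machine

### The arm

A 7-joint arm with a two-finger parallel gripper is mounted at the origin on the work surface. World frame = base frame: x ahead of the robot, y to its left, z up, the work surface at z = 0. Lengths are in m, angles in rad, forces in N, time in s.
With the tool pointing down it reaches from about 0.425 to 0.925 m from the base axis. Payload 6.8 kg.
Tool frame: the origin (TCP) lies at the very end of the fingers, on their centre line; the grasp point (between the pads) lies bot.grip_point_offset behind it (bot.grip_point_offset is the distance from the TCP to the grasp point, in m); z points along the fingers, y is the line along which they close (so a half turn about z gives the same grasp; the last joint's range is limited). The gripper opens to 85 mm and grips with 20 to 120 N. Pads are 22 mm wide; open, the fingers measure 114 mm over their backs; the gripper's body (76 mm by 85 mm) begins 54 mm behind the grasp point. The pads swing forward as they close: fully open they stand 13 mm farther back than shut.
Start: joints at [1.16, 0.477, 0.022, 1.555, -0.011, 1.109, -0.083], TCP at [0.201, -0.644, 0.231] pointing down, gripper open.
Joint ranges: [-2.96, 2.96], [-0.34, 2.1], [-1.41, 1.46], [0.24, 2.44], [-1.37, 4.51], [0.17, 1.92], [-2.96, 2.96]. Speed limits (rad/s): [2.39, 2.39, 3.14, 3.14, 3.14, 3.14, 3.14].

### API

Orientations are given as a unit quaternion [w, x, y, z].
In Python, from station import bot, imaging gives the robot as it stands. The module is installed in compiled form; this text tells all that it offers.
- The arm moves only by the tool carry_out, never from a script. Its argument "targets" is one flat list of numbers, 5 for each row, row after row: the closure in counts, from 0 (fully open) to 255 (shut), then the shift along the world's x, y, z in mm, then the turn about the world's z in degrees. A call has 1 to 20 rows; each row shifts and turns the commanded pose from where the row before left it; what a row does not reach is not made up. A row lasts 1/10 s, in which the tool goes at most 50 mm and 8.59 degrees, less where a joint would pass 70% of its speed; a pose out of reach is approached as far as the arm can. A call is refused whole if a number of a shift passes 50 or a number of a turn 8.59, either way. A call with a gripper value outside its range is refused whole. The fingers move at their own pace and stop on an object; "newtons" is the grip in N (left out, the last holds). Time passes only in rows, so rows that do not move let the fingers close. It gives the time, the measured TCP pose, the force, the opening and the grip force at its end, in the units of the state.
- bot.get_obs(): the state, without advancing time (a new reading comes with each control period).
- imaging.read_camera(name): name is "side" or "top" or "wrist"; returns a dict with "frame" (480x640x3 uint8, red, green, blue), "fov_y" (degrees; the focal length in pixels is half the picture's height over the tangent of half this angle, whatever the lens; pixels are square), "cx", "cy" (the principal point, pixels), "k1" (the pictures are not rectified: a ray, as slopes to the right and down, at radius r is drawn at 1 + k1 r^2 times it, then the intrinsics apply), "pose" (4x4, takes a point from camera to world coordinates); the wrist camera has in their place "tool_from_camera" (4x4, takes a point from camera to tool coordinates, whose origin is the TCP and whose axes are the flange's). Camera axes: x right, y up, looking along -z (the intrinsics and any distortion apply to the point x, -y, -z); pixel columns grow to the right and rows downward; lengths in m; the calibration is good to about 2 mm. A picture is of the moment at which its call begins: read the wrist's pose just before it. There is no depth.
- bot.hand_in(): hands the job in; it is judged then, once.
The state is a dict: "t": time; "q": joint angles; "joint_vel": joint speeds; "joint_torque": joint torques, N m; "eef_pos": TCP position; "tool_rot": TCP orientation; "contact_force": force on the tool from outside, world axes, zero at the start; "torque": the same for the moment, N m; "gripper_width": opening from 0.0 (shut) to 1.0 (fully open); "grasp_force": force on a finger pad.
Only numpy, scipy, OpenCV 4.12 (cv2) and the standard library are available. Lean on these libraries where they do the work, as an engineer would, in place of code of your own. Each camera call takes 0.05 s, during which the arm holds its last target. There are 200 camera calls.

### The job

Change the tool holder over from the red job to the blue one: lift the tall red-collared die straight up off the spindle and stand it in the empty red tray, then build up the spindle in this order with the plain brass spacer, the blue-collared die collar down on top of it, and the white guide ring over the neck of the blue die, each slid all the way down and let go. Do not drop any of the parts, and leave the yellow-collared die and the tin of eyelets where they stand.

Things in the scene. Friction and masses are not known exactly. Their poses are not given: they have to be found in the camera images.
- holder_seat (a point): Tool holder: fixed steel base 84 x 98 x 14 mm with a round dark seat (40 mm across, top 32 mm above the bench) and an upright spindle 16 mm thick rising 72 mm above the seat, its top 14 mm tapering to 6 mm; the red die sits on it at the start. Point: centre of the seat's top, at the spindle's foot; z up. Holder, trays and loose things swap places and stand 130 mm or more apart, centre to centre.
- red_die_mid (a point): Red die (loose, 0.5 kg), on the spindle at the start: turned steel, 64 mm tall, a 19.5 mm bore right through; at the bottom a red collar 52 mm across and 10 mm high, above it a bright steel neck 40 mm across (grip it there). Point: on its axis half-way up, 32 mm above its underside; z up along the axis.
- red_tray_floor (a point): The red tray, empty at the start, fixed to the bench: a square red plastic tray, 78 mm outside, 70 mm inside, rim 14 mm above the bench, floor 4 mm thick. The point lies at the centre of the inner floor; z up.
- spacer_mid (a point): Spacer (loose, about 0.25 kg): a plain brass collar 46 mm across, 24 mm high, with a 19.5 mm bore, lying flat on the bench, either face up alike. The point lies on its axis half-way up, 12 mm above its underside; z up along the axis.
- blue_die_mid (a point): Blue die (loose, 0.3 kg), standing in a blue tray like the red one at the start: turned steel, 40 mm tall, a 19.5 mm bore right through; at the bottom a blue collar 52 mm across and 10 mm high, above it a bright steel neck 36 mm across, 30 mm high, top edge bevelled (grip it there). Point: on its axis half-way up, 20 mm above its underside; z up along the axis.
- guide_ring_mid (a point): Guide ring (loose, about 0.07 kg): a white plastic ring 62 mm across, 26 mm high, with a 41 mm hole, lying flat on the bench, either face up alike. It goes over the neck of the blue die and comes to rest on the blue collar. The point lies on its axis half-way up, 13 mm above its underside; z up along the axis.
- yellow_die_mid (a point): Yellow die (loose, about 0.5 kg), to be left alone: a steel die 52 mm tall with a yellow collar 52 mm across and a neck 44 mm across, standing in a yellow tray (78 mm square, rim 14 mm high). The point lies on its axis half-way up.
- eyelet_tin_mid (a point): Tin of eyelets (loose, about 0.45 kg), to be left alone: a round open aluminium tin 72 mm across and 34 mm high, full of small brass eyelets. The point lies on its axis half-way up.
Things that resemble listed ones, but are neither listed nor needed, are in the scene too. Leave any black look-alike of the part that bears guide_ring_mid alone. What is shaped like the part that bears holder_seat but purple is not meant.

How it is judged:
On the way, in this order (a step that is already met when the one before it is completed fails the run):
1. the red die stands in the red tray (horizontal distance between red_die_mid and red_tray_floor below 0.014 m and z of red_die_mid in the frame of red_tray_floor between 0.029 and 0.035 m and angle between red_die_mid's own z axis and vertical below 0.08 rad), for 0.3 s.
2. the spacer lies on the holder's seat, round the spindle (horizontal distance between spacer_mid and holder_seat below 0.005 m and z of spacer_mid in the frame of holder_seat between 0.009 and 0.015 m and angle between spacer_mid's own z axis and vertical below 0.08 rad), for 0.2 s.
3. the blue die sits on the spacer (all of step 2 and horizontal distance between blue_die_mid and holder_seat below 0.005 m and z of blue_die_mid in the frame of holder_seat between 0.041 and 0.047 m and angle between blue_die_mid's own z axis and vertical below 0.08 rad), for 0.2 s.
4. the guide ring rests on the blue die's collar (all of step 3 and horizontal distance between guide_ring_mid and holder_seat below 0.008 m and z of guide_ring_mid in the frame of holder_seat between 0.044 and 0.05 m and angle between guide_ring_mid's own z axis and vertical below 0.08 rad), for 0.2 s.
At the end, for the whole second after the job is handed in: Red die upright on the red tray's floor (14 mm of centre). On the spindle: spacer on the seat, blue die on it (both 5 mm of the axis), guide ring round its neck on the blue collar (8 mm), each within 3 mm of full depth and level to 0.08 rad. All at rest and let go (all of step 1 and all of step 4 and linear speed of each of red_die, spacer, blue_die, guide_ring below 0.02 m/s); the robot touches nothing.
It fails at once if the yellow die was moved (20 mm) (distance of yellow_die_mid from where it was at the start of the episode above 0.02 m).
It fails at once if the tin of eyelets was moved (20 mm) (distance of eyelet_tin_mid from where it was at the start of the episode above 0.02 m).
It fails at once if a part was dropped (falling free of the fingers faster than 0.75 m/s, a drop of about 30 mm) ((linear speed of red_die above 0.75 m/s and contact force between the fingers and red_die below 0.2 N) or (linear speed of spacer above 0.75 m/s and contact force between the fingers and spacer below 0.2 N) or (linear speed of blue_die above 0.75 m/s and contact force between the fingers and blue_die below 0.2 N) or (linear speed of guide_ring above 0.75 m/s and contact force between the fingers and guide_ring below 0.2 N)).
It also fails if it takes over 112 s, if anything falls off the work surface, if the arm or the gripper's body presses on something with over 40 N, if the wrist force passes 120 N, or if a joint passes its speed limit or range.

## Working session

There is one attempt and no reset: what is moved stays moved. The work goes in short steps, Python scripts to look and compute and a tool call to move; the robot and the scene stay as the last step left them, time stands still between calls to the robot, and variables do not carry over. Pictures are saved under pics/ and viewed, at most 14 in all, crops included, and the job is handed in when it is done.

Besides the shell and the picture viewer there is one more tool, called by a JSON object that holds its "op" and its "data", one argument or row to a line. carry_out: Moves the arm, as the interface text tells. Its arguments: {"type":"object","properties":{"targets":{"type":"array","items":{"type":"number"}},"newtons":{"type":"number"}},"required":["targets"]}

```bash
mkdir -p pics; cat > h.py <<'E'
import numpy as np, cv2
from station import bot, imaging
from scipy.spatial.transform import Rotation as R
def snap(name, fn=None):
    o=bot.get_obs(); c=imaging.read_camera(name)
    if 'pose' in c: T=np.array(c['pose'])
    else:
        q=o['tool_rot']; W=np.eye(4); W[:3,:3]=R.from_quat([q[1],q[2],q[3],q[0]]).as_matrix(); W[:3,3]=o['eef_pos']
        T=W@np.array(c['tool_from_camera'])
    c['T']=T
    if fn: cv2.imwrite('pics/'+fn, c['frame'][:,:,::-1]); np.save('pics/'+fn+'.npy',c,allow_pickle=True)
    return c
def load(fn): return np.load('pics/'+fn+'.npy',allow_pickle=True).item()
def K(c):
    h=c['frame'].shape[0]; f=h/2/np.tan(np.radians(c['fov_y'])/2)
    return f
def ray(c,u,v):
    f=K(c); d=np.array([(u-c['cx'])/f,(v-c['cy'])/f]); s=d.copy()
    for _ in range(30): s=d/(1+c['k1']*(s@s))
    w=c['T'][:3,:3]@np.array([s[0],-s[1],-1]); return c['T'][:3,3],w
def onplane(c,u,v,z):
    o,w=ray(c,u,v); return o+w*(z-o[2])/w[2]
def proj(c,p):
    q=np.linalg.inv(c['T'])@np.append(p,1); s=np.array([q[0],-q[1]])/-q[2]
    s=s*(1+c['k1']*(s@s)); return s*K(c)+[c['cx'],c['cy']]
E
python3 - <<'E'
from h import *
o=bot.get_obs(); print({k:np.round(v,3) for k,v in o.items()}, bot.grip_point_offset)
for n in ['top','side','wrist']:
    c=snap(n,n+'0.png'); print(n,c['fov_y'],c['k1'],np.round(c['T'],3).tolist())
E
```

```text
{'t': np.float64(0.0), 'q': array([ 1.16 ,  0.478,  0.022,  1.556, -0.012,  1.109, -0.083]), 'joint_vel': array([ 0.   ,  0.   , -0.   ,  0.   , -0.001,  0.001,  0.   ]), 'joint_torque': array([ 0.0000e+00, -5.9645e+01,  1.6080e+00, -2.8120e+01,  1.2000e-02,
        9.0000e-03, -0.0000e+00]), 'eef_pos': array([ 0.201, -0.644,  0.23 ]), 'tool_rot': array([-0.001,  0.989,  0.151, -0.   ]), 'contact_force': array([-0.909,  0.39 ,  0.149]), 'torque': array([ 0.021, -0.019, -0.035]), 'grasp_force': np.float64(0.0), 'gripper_width': np.float64(0.999)} 0.0187
top 52.18848981725628 0.04732303428674129 [[-0.005, 0.997, -0.071, 0.442], [-1.0, -0.007, -0.023, 0.0], [-0.024, 0.071, 0.997, 1.082], [0.0, 0.0, 0.0, 1.0]]
side 44.48966747234222 0.06258192524308986 [[-0.805, 0.334, -0.491, -0.05], [-0.594, -0.464, 0.658, 0.773], [-0.008, 0.821, 0.571, 0.739], [0.0, 0.0, 0.0, 1.0]]
wrist 71.61392080252726 0.007705033793620193 [[0.299, 0.901, 0.314, 0.282], [-0.954, 0.283, 0.097, -0.618], [-0.001, -0.328, 0.945, 0.373], [0.0, 0.0, 0.0, 1.0]]
```

View pics/top0.png

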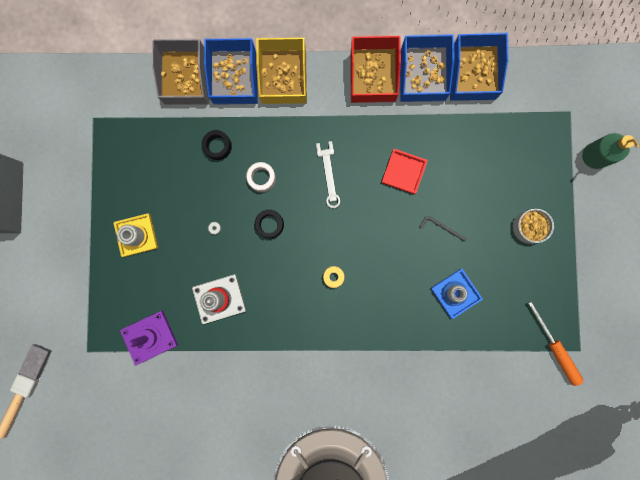

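View pics/side0.png

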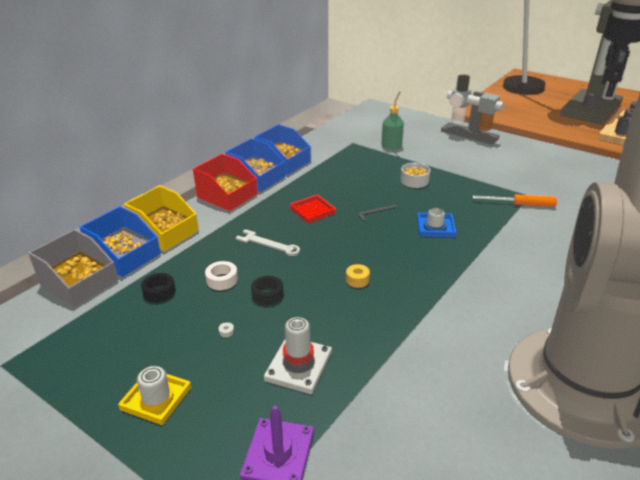

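Top view shows these things, with look-alikes ruled out:
- **Holder:** the white base at (218,299) carrying the red die, whose top is at (209,297). The purple one at (148,338) is not meant.
- **Red tray:** (405,172). The red bin at (375,70) is not it.
- **Spacer:** brass, at (333,277).
- **Guide ring:** white, at (261,177). The black rings at (217,145) and (269,224) and the small white ring at (214,228) are not it.
- **Blue die:** in the blue tray at (457,293).
- **Leave alone:** yellow die (131,236) and tin (533,226).

```bash
cat > m.py <<'E'
from h import *
def blobs(c,mask,near,amin=60):
    n,l,s,ce=cv2.connectedComponentsWithStats(mask.astype(np.uint8))
    ids=[i for i in range(1,n) if s[i,4]>amin]
    i=min(ids,key=lambda i:np.hypot(*(ce[i]-near)))
    ct=max(cv2.findContours((l==i).astype(np.uint8),cv2.RETR_EXTERNAL,cv2.CHAIN_APPROX_NONE)[0],key=len)
    return ct[:,0,:].astype(float), s[i,4]
def fitcircle(P):
    A=np.c_[2*P,np.ones(len(P))]; x=np.linalg.lstsq(A,(P**2).sum(1),rcond=None)[0]
    return x[:2],np.sqrt(x[2]+x[0]**2+x[1]**2)
def hsv(c): return cv2.cvtColor(c['frame'],cv2.COLOR_RGB2HSV).astype(int)
E
python3 - <<'E'
from m import *
c=load('top0.png'); H=hsv(c); h,s,v=H[...,0],H[...,1],H[...,2]
red=((h<8)|(h>172))&(s>140)&(v>90); blue=(h>100)&(h<125)&(s>130)&(v>80); br=(h>17)&(h<32)&(s>110)&(v>110); wh=(s<50)&(v>150)
for n,m,p,z in [('redtray',red,(405,172),.014),('bluetray',blue,(457,293),.014),('spacer',br,(333,277),.024),('ring',wh,(261,177),.026),('holder',wh,(218,299),.014)]:
    ct,a=blobs(c,m,p); W=np.array([onplane(c,u,w,z)[:2] for u,w in ct])
    (cc,sz,ang)=cv2.minAreaRect((W*1000).astype(np.float32)); print(n,a,np.round(cc),np.round(sz),round(ang), 'circ',np.round(fitcircle(W*1000)[0]),np.round(np.hypot(*cc)))
for n,p,z in [('reddie',(209,297),.096),('bluedie',(456,290),.044)]: print(n,np.round(onplane(c,*p,z)*1000))
f=c['frame'][:,:,::-1]
t=lambda x,y,w=50:cv2.resize(f[y-w:y+w,x-w:x+w],(400,400),interpolation=cv2.INTER_CUBIC)
cv2.imwrite('pics/crop1.png',cv2.resize(np.hstack([t(218,299),t(261,177)]),(800,400)))
E
```

```text
redtray 1309 [ 671. -165.] [79. 80.] 70 circ [ 670. -165.] 691.0
bluetray 1118 [ 403. -272.] [81. 81.] 32 circ [ 403. -272.] 486.0
spacer 308 [440.  -8.] [43. 45.] 90 circ [440.  -8.] 440.0
ring 382 [661. 149.] [59. 60.] 45 circ [661. 149.] 677.0
holder 1205 [393. 242.] [84. 98.] 17 circ [393. 241.] 462.0
reddie [401. 242.  96.]
bluedie [ 411. -264.   44.]
```

View pics/crop1.png

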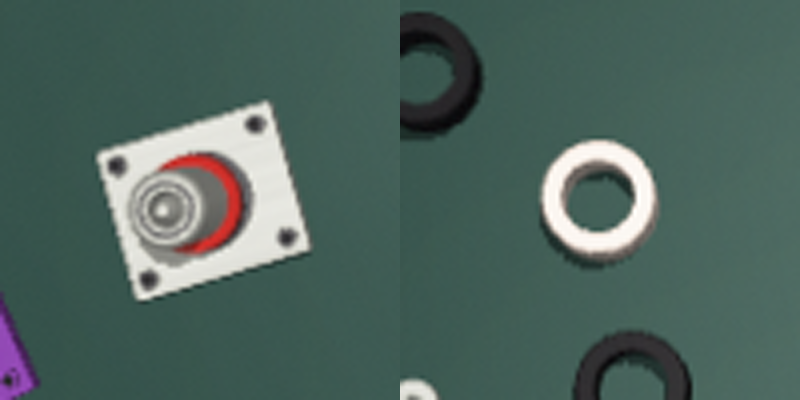

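The crop confirms the white-based holder with the red die and the white ring, with the black rings apart from it. I'll fly over the blue die, spacer and holder at height, taking a wrist picture at each.

{"op": "carry_out", "data": {
  "targets": [0, 20, 37, 1, 0, 0, 20, 37, 1, 0, 0, 20, 37, 1, 0, 0, 20, 37, 1, 0, 0, 20, 37, 1, 0, 0, 20, 37, 1, 0, 0, 20, 37, 1, 0, 0, 20, 37, 1, 0, 0, 20, 37, 1, 0, 0, 20, 37, 1, 0, 0, 0, 0, 0, 0, 0, 0, 0, 0, 0, 0, 0, 0, 0, 0],
  "newtons": 60
}}

```text
t: 1.45
eef_pos: [0.4005, -0.2754, 0.2411]
tool_rot: [0.0, 0.989, 0.15, -0.0]
contact_force: [-0.6, 0.1, -0.3]
gripper_width: 1.001
grasp_force: 0.0
```

```bash
python3 -c "
from h import *
snap('wrist','w_blue.png');print(np.round(bot.get_obs()['eef_pos'],4), np.round(bot.get_obs()['q'],2))"
```

```text
[ 0.4004 -0.2756  0.2411] [ 0.65  0.16 -0.19  1.97  0.04  1.01 -0.83]
```

{"op": "carry_out", "data": {
  "targets": [0, 6, 38, 0, 0, 0, 6, 38, 0, 0, 0, 6, 38, 0, 0, 0, 6, 38, 0, 0, 0, 6, 38, 0, 0, 0, 6, 38, 0, 0, 0, 6, 38, 0, 0, 0, 0, 0, 0, 0, 0, 0, 0, 0, 0, 0, 0, 0, 0, 0]
}}

```text
t: 2.5
eef_pos: [0.4431, -0.0102, 0.2411]
tool_rot: [0.0, 0.989, 0.149, -0.0]
contact_force: [-0.2, 0.2, 0.2]
gripper_width: 1.003
grasp_force: 0.0
```

```bash
python3 -c "
from h import *
snap('wrist','w_spacer.png');print(np.round(bot.get_obs()['eef_pos'],4), np.round(bot.get_obs()['q'],2))"
```

```text
[ 0.4431 -0.0102  0.2411] [ 0.29  0.11 -0.44  2.05  0.05  1.   -1.44]
```

{"op": "carry_out", "data": {
  "targets": [0, -6, 36, 7, 0, 0, -6, 36, 7, 0, 0, -6, 36, 7, 0, 0, -6, 36, 7, 0, 0, -6, 36, 7, 0, 0, -6, 36, 7, 0, 0, -6, 36, 7, 0, 0, 0, 0, 7, 0, 0, 0, 0, 0, 0, 0, 0, 0, 0, 0, 0, 0, 0, 0, 0]
}}

```text
t: 3.65
eef_pos: [0.4018, 0.2417, 0.2967]
tool_rot: [0.001, 0.989, 0.149, -0.0]
contact_force: [-0.3, 0.7, -0.1]
gripper_width: 1.0
grasp_force: 0.0
```

```bash
python3 -c "
from h import *
snap('wrist','w_red.png');print(np.round(bot.get_obs()['eef_pos'],4), np.round(bot.get_obs()['q'],2))
cv2.imwrite('pics/tri.png',np.hstack([cv2.resize(cv2.imread('pics/w_%s.png'%n),(400,300)) for n in ('blue','spacer')]))"
```

```text
[0.4017 0.242  0.2968] [-0.05  0.12 -0.67  1.91  0.08  1.14 -2.02]
```

View pics/w_red.png

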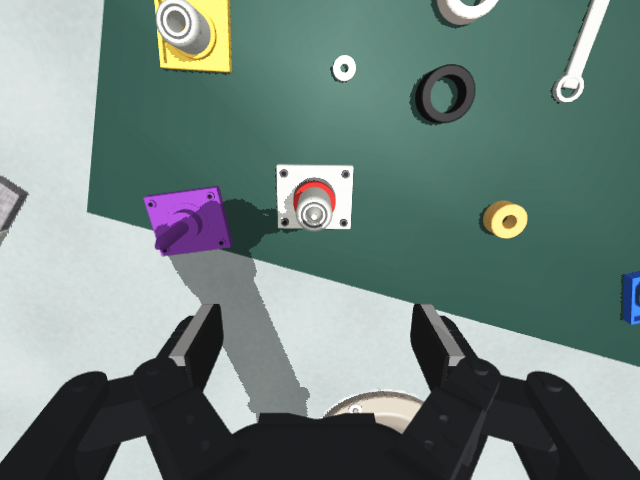

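View pics/tri.png

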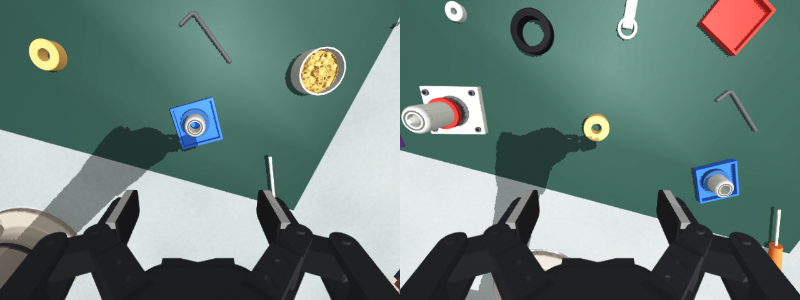

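The wrist view has the red die's top at (314,214) on the white plate, centred at (314,197). The other two show the blue die's top near (312,203) and the spacer near (314,203). Next I'll refine these with circle fits.

```bash
cat >> m.py <<'E'
def arcfit(c,ct,z_near,z_far):
    """circle fits of near arc (bottom edge) and far arc (top edge) of an upright cylinder's outline"""
    n=c['T'][:2,3]; out=[]
    for z,sg in ((z_near,1),(z_far,-1)):
        W=np.array([onplane(c,u,w,z)[:2] for u,w in ct]); m=W.mean(0); d=(n-m)/np.linalg.norm(n-m)
        k=sg*((W-m)@d)>0.004; cc,r=fitcircle(W[k]); out.append((np.round(cc*1000,1),round(r*1000,1)))
    return out
def hough(c,near,z,r,win=45,S=6):
    x,y=map(int,near); g=cv2.cvtColor(c['frame'],cv2.COLOR_RGB2GRAY)[y-win:y+win,x-win:x+win]
    g=cv2.resize(g,None,fx=S,fy=S,interpolation=cv2.INTER_CUBIC)
    a=onplane(c,x,y,z); rp=r/np.linalg.norm(onplane(c,x+1,y,z)-a)*S
    h=cv2.HoughCircles(g,cv2.HOUGH_GRADIENT_ALT,1.5,20,param1=120,param2=.6,minRadius=int(rp*.85),maxRadius=int(rp*1.15))
    if h is None: return None
    return [(np.round(onplane(c,x-win+(q[0]+.5)/S-.5,y-win+(q[1]+.5)/S-.5,z)[:2]*1000,1),round(q[2]/rp*r*1000,1)) for q in h[0][:4]]
E
python3 - <<'E'
from m import *
c=load('w_red.png'); H=hsv(c); h,s,v=H[...,0],H[...,1],H[...,2]
red=((h<8)|(h>172))&(s>120)&(v>80); wh=(s<60)&(v>150)
ct,a=blobs(c,red,(314,190),20); print('redcollar near',arcfit(c,ct,.032,.042)[0])
P,a=blobs(c,wh,(314,197)); W=np.array([onplane(c,u,w,.014)[:2]*1000 for u,w in P],np.float32); print('plate',cv2.minAreaRect(W))
print('red top',hough(c,(314,214),.096,.020),hough(c,(314,214),.096,.00975))
c=load('w_spacer.png'); H=hsv(c); h,s,v=H[...,0],H[...,1],H[...,2]
ct,a=blobs(c,(h>15)&(h<34)&(s>90)&(v>70),(314,203)); print('spacer',a,arcfit(c,ct,0,.024), hough(c,(314,203),.024,.00975))
c=load('w_blue.png'); H=hsv(c); h,s,v=H[...,0],H[...,1],H[...,2]
ct,a=blobs(c,(h>98)&(h<125)&(s>100)&(v>50),(312,195)); W=np.array([onplane(c,u,w,.014)[:2]*1000 for u,w in ct],np.float32); print('bluetray',cv2.minAreaRect(W))
print('blue',hough(c,(312,203),.044,.018),hough(c,(312,203),.044,.00975))
E
```

```text
redcollar near (array([401.3, 244.4]), np.float64(15.7))
plate ((392.30120849609375, 241.7040557861328), (85.49567413330078, 97.48164367675781), 16.38599395751953)
red top [(array([393.4, 241.2]), np.float64(18.4)), (array([404.2, 245.1]), np.float64(17.6))] [(array([392.3, 242.8]), np.float64(10.6)), (array([392.3, 242.8]), np.float64(8.6))]
spacer 333 [(array([438. ,  -8.7]), np.float64(23.1)), (array([439.3,  -8.2]), np.float64(22.7))] [(array([440.4,  -8.8]), np.float64(9.7))]
bluetray ((402.1912536621094, -272.58245849609375), (80.46217346191406, 79.45541381835938), 32.74937438964844)
blue [(array([ 403.7, -268.9]), np.float64(16.6))] [(array([ 402.8, -269.5]), np.float64(9.3)), (array([ 402.8, -269.5]), np.float64(10.8))]
```

Red die axis is near (392.5, 242) and the plate centre is (392.3, 241.7), so they agree. I'll descend onto the red die's neck and grip it.

{"op": "carry_out", "data": {
  "targets": [0, -9, 0, -30, 0, 0, 0, 0, -35, 0, 0, 0, 0, -35, 0, 0, 0, 0, -35, 0, 0, 0, 0, -35, 0, 0, 0, 0, -30, 0, 0, 0, 0, -20, 0, 0, 0, 0, -18, 0, 0, 0, 0, 0, 0, 0, 0, 0, 0, 0]
}}

```text
t: 4.7
eef_pos: [0.3924, 0.2432, 0.0594]
tool_rot: [0.0, 0.989, 0.15, -0.0]
contact_force: [1.3, 0.3, 1.2]
gripper_width: 0.998
grasp_force: 0.0
```

{"op": "carry_out", "data": {
  "targets": [140, 0, 0, 0, 0, 200, 0, 0, 0, 0, 200, 0, 0, 0, 0, 255, 0, 0, 0, 0, 255, 0, 0, 0, 0, 255, 0, 0, 0, 0, 255, 0, 0, 0, 0, 255, 0, 0, 0, 0],
  "newtons": 60
}}

```text
t: 5.5
eef_pos: [0.3929, 0.2436, 0.0603]
tool_rot: [0.0, 0.989, 0.151, 0.001]
contact_force: [-1.7, -2.9, 9.1]
gripper_width: 0.458
grasp_force: 59.1
```

{"op": "carry_out", "data": {
  "targets": [255, 0, 0, 5, 0, 255, 0, 0, 10, 0, 255, 0, 0, 15, 0, 255, 0, 0, 20, 0, 255, 0, 0, 20, 0, 255, 0, 0, 20, 0, 255, 0, 0, 20, 0, 255, 0, 0, 0, 0]
}}

```text
t: 6.3
eef_pos: [0.3933, 0.2447, 0.1717]
tool_rot: [-0.001, 0.989, 0.151, 0.002]
contact_force: [0.5, 0.7, -5.1]
gripper_width: 0.459
grasp_force: 61.5
```

{"op": "carry_out", "data": {
  "targets": [255, 10, -14, 0, 0, 255, 20, -29, 0, 0, 255, 20, -29, 0, 0, 255, 20, -29, 0, 0, 255, 20, -29, 0, 0, 255, 20, -29, 0, 0, 255, 20, -29, 0, 0, 255, 20, -29, 0, 0, 255, 20, -29, 0, 0, 255, 20, -29, 0, 0, 255, 20, -29, 0, 0, 255, 20, -29, 0, 0, 255, 20, -29, 0, 0, 255, 20, -29, 0, 0, 255, 18, -33, 0, 0, 255, 10, -14, -10, 0, 255, 0, 0, -30, 0, 255, 0, 0, -30, 0, 255, 0, 0, -30, 0, 255, 0, 0, -10, 0]
}}

```text
t: 8.3
eef_pos: [0.6864, -0.1932, 0.0535]
tool_rot: [-0.002, 0.988, 0.151, -0.004]
contact_force: [-1.0, 1.3, -6.6]
gripper_width: 0.456
grasp_force: 61.6
```

{"op": "carry_out", "data": {
  "targets": [255, -8, 14, 0, 0, 255, -8, 14, 0, 0, 255, 0, 0, 0, 0, 255, 0, 0, 0, 0, 255, 0, 0, 0, 0]
}}

```text
t: 8.8
eef_pos: [0.6747, -0.1673, 0.0596]
tool_rot: [0.0, 0.989, 0.15, 0.0]
contact_force: [-0.1, -0.9, -6.0]
gripper_width: 0.459
grasp_force: 61.9
```

```bash
python3 -c "
from h import *
o=bot.get_obs();print(np.round(o['eef_pos'],4),o['contact_force'])
c=snap('top','t1.png'); f=c['frame'][:,:,::-1]
a=cv2.resize(f[110:230,345:465],(400,400)); b=cv2.resize(snap('wrist')['frame'][:,:,::-1],(400,300)); b=cv2.copyMakeBorder(b,0,100,0,0,0)
cv2.imwrite('pics/t1c.png',np.hstack([a,b]))"
```

```text
[ 0.6747 -0.1673  0.0596] [-0.09330418 -0.88718553 -5.95443317]
```

View pics/t1c.png

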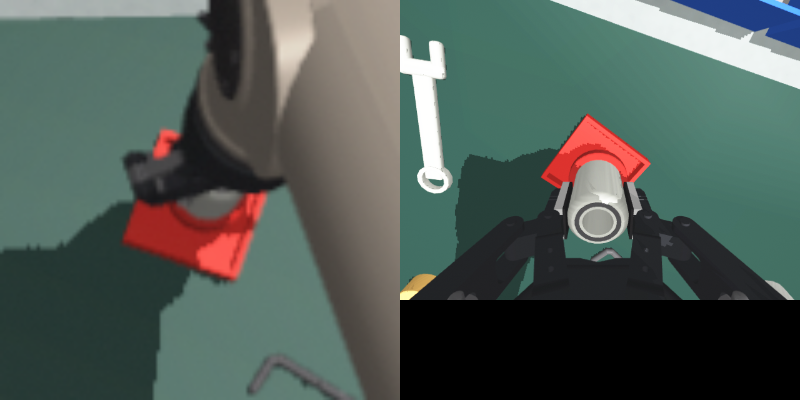

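The die hangs over the red tray, its wrist-view axis near the tray's centre and still upright between the pads. I'll lower it slowly.

{"op": "carry_out", "data": {
  "targets": [255, -4, 2, -8, 0, 255, 0, 0, -7, 0, 255, 0, 0, -4, 0, 255, 0, 0, -3, 0, 255, 0, 0, -3, 0, 255, 0, 0, -1, 0, 255, 0, 0, 0, 0, 255, 0, 0, 0, 0]
}}

```text
t: 9.7
eef_pos: [0.6705, -0.1643, 0.0335]
tool_rot: [0.0, 0.989, 0.151, 0.0]
contact_force: [0.8, -0.3, -6.0]
gripper_width: 0.456
grasp_force: 61.9
```

{"op": "carry_out", "data": {
  "targets": [255, 0, 0, -1, 0, 255, 0, 0, -1, 0, 255, 0, 0, 0, 0, 255, 0, 0, 0, 0]
}}

```text
t: 10.1
eef_pos: [0.6707, -0.1644, 0.0325]
tool_rot: [0.0, 0.989, 0.151, 0.0]
contact_force: [-4.0, -0.1, 6.2]
gripper_width: 0.455
grasp_force: 62.9
```

{"op": "carry_out", "data": {
  "targets": [200, 0, 0, 0, 0, 120, 0, 0, 0, 0, 60, 0, 0, 0, 0, 0, 0, 0, 0, 0, 0, 0, 0, 0, 0, 0, 0, 0, 0, 0, 0, 0, 0, 0, 0, 0, 0, 0, 20, 0, 0, 0, 0, 30, 0, 0, 0, 0, 40, 0, 0, 0, 0, 40, 0, 0, -20, 14, 20, 0, 0, -30, 20, 0, 0, 0, -30, 20, 0, 0, 0, -30, 20, 0, 0, 0, -30, 20, 0, 0, 0, -30, 20, 0, 0, 0, -30, 20, 0, 0, 0, -30, 20, 0, 0, 0, 0, 0, 0, 0]
}}

```text
t: 12.1
eef_pos: [0.4365, -0.0082, 0.1812]
tool_rot: [0.0, 0.988, 0.153, -0.001]
contact_force: [0.7, 0.2, 0.3]
gripper_width: 1.002
grasp_force: 0.0
```

```bash
python3 - <<'E'
from m import *
c=snap('wrist','w_sp2.png'); print(np.round(bot.get_obs()['eef_pos'],4)); p=proj(c,[.4395,-.0085,.012]); print(p)
H=hsv(c); h,s,v=H[...,0],H[...,1],H[...,2]
ct,a=blobs(c,(h>15)&(h<34)&(s>90)&(v>70),p); print('spacer',a,arcfit(c,ct,0,.024), hough(c,p,.024,.00975))
t=snap('top','t2.png'); H=hsv(t); h,s,v=H[...,0],H[...,1],H[...,2]
print('red tray die top', hough(t,proj(t,[.6705,-.1643,.068]),.068,.02,30), hough(t,proj(t,[.6705,-.1643,.068]),.068,.00975,30))
E
```

```text
[ 0.4389 -0.0095  0.1815]
[317.7988515  210.97052982]
spacer 551 [(array([438.5,  -9.3]), np.float64(23.3)), (array([439.9,  -8.5]), np.float64(22.8))] [(array([440. ,  -8.6]), np.float64(8.9)), (array([429.6,   0.9]), np.float64(9.0))]
red tray die top [(array([ 670.1, -165. ]), np.float64(18.6))] [(array([ 670.6, -165. ]), np.float64(8.9))]
```

The red die stands in the tray at (670, -165). The spacer is at (439.5, -8.7), with both arcs and the bore in agreement, so I'll take it.

{"op": "carry_out", "data": {
  "targets": [0, 1, 1, -30, 0, 0, 0, 0, -35, 0, 0, 0, 0, -35, 0, 0, 0, 0, -35, 0, 0, 0, 0, -25, 0, 0, 0, 0, -12, 0, 0, 0, 0, -4, 0, 0, 0, 0, 0, 0, 0, 0, 0, 0, 0]
}}

```text
t: 13.1
eef_pos: [0.4424, -0.0094, 0.0063]
tool_rot: [0.0, 0.989, 0.151, 0.001]
contact_force: [-0.2, 0.1, -0.2]
gripper_width: 1.002
grasp_force: 0.0
```

{"op": "carry_out", "data": {
  "targets": [120, 0, 0, 0, 0, 180, 0, 0, 0, 0, 255, 0, 0, 0, 0, 255, 0, 0, 0, 0, 255, 0, 0, 0, 0, 255, 0, 0, 0, 0, 255, 0, 0, 0, 0],
  "newtons": 50
}}

```text
t: 13.8
eef_pos: [0.4418, -0.0094, 0.0063]
tool_rot: [0.0, 0.989, 0.151, 0.001]
contact_force: [-2.5, 0.1, 12.8]
gripper_width: 0.518
grasp_force: 49.1
```

{"op": "carry_out", "data": {
  "targets": [255, 0, 0, 5, 0, 255, 0, 0, 15, 0, 255, 0, 0, 30, 0, 255, 0, 0, 30, 0, 255, 0, 0, 30, 0, 255, -4, 20, 30, 0, 255, -4, 20, 30, 0, 255, -4, 20, 30, 0, 255, -4, 20, 30, 0, 255, -4, 20, 12, 0, 255, -4, 20, 0, 0, 255, -4, 20, 0, 0, 255, -4, 20, 0, 0, 255, -4, 20, 0, 0, 255, -4, 20, 0, 0, 255, -4, 20, 0, 0, 255, -4, 20, 0, 0, 255, 0, 10, 0, 0, 255, 0, 0, 0, 0, 255, 0, 0, 0, 0]
}}

```text
t: 15.8
eef_pos: [0.3933, 0.2397, 0.247]
tool_rot: [0.0, 0.989, 0.151, -0.0]
contact_force: [0.4, -0.4, -2.1]
gripper_width: 0.518
grasp_force: 51.6
```

```bash
python3 - <<'E'
from m import *
c=snap('wrist','w_h1.png'); o=bot.get_obs(); e=np.array(o['eef_pos']); print(np.round(e,4))
zt=e[2]-.0063+.024
print(proj(c,[.3923,.2419,.104]),proj(c,[e[0]-.0023,e[1]+.0007,zt]))
E
```

```text
[0.3935 0.2394 0.247 ]
[313.87328012 222.04432276] [314.69595642 329.72519153]
```

View pics/w_h1.png

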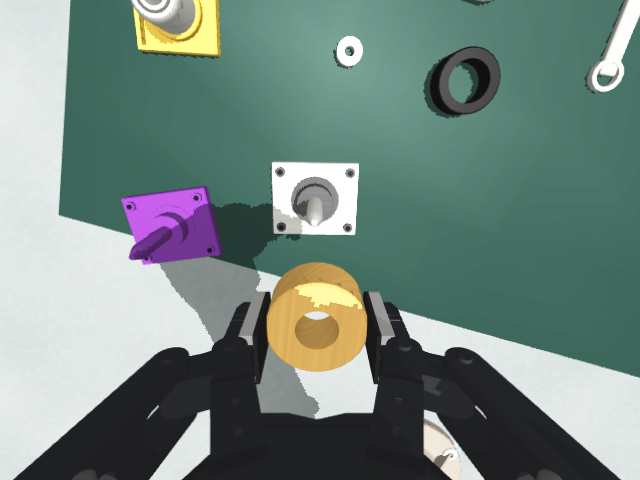

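The spindle tip is near (314,222) on the white plate, matching the predicted spot. The spacer is held level with its bore near (317,330). Next I'll measure both exactly.

```bash
python3 - <<'E'
from m import *
c=load('w_h1.png'); e=np.array([.3935,.2394,.247]); zt=e[2]-.0063+.024
H=hsv(c); h,s,v=H[...,0],H[...,1],H[...,2]
b=(h>12)&(h<36)&(s>60)&(v>60)
for th in (150,165,180):pass
print('bore',hough(c,(317,330),zt,.00975,60)); print('outer',hough(c,(317,320),zt,.023,80,4))
P,a=blobs(c,(s<60)&(v>150)&(np.indices(v.shape)[0]<245),(316,190)); W=np.array([onplane(c,u,w,.014)[:2]*1000 for u,w in P],np.float32); print('plate',cv2.minAreaRect(W))
print('seat',hough(c,(315,200),.032,.020,40,6))
x,y=314,215; f=c['frame'][y-45:y+25,x-50:x+50,::-1]; cv2.imwrite('pics/tip.png',cv2.resize(f,None,fx=8,fy=8,interpolation=cv2.INTER_CUBIC))
E
```

```text
bore [(array([391.6, 239.1]), np.float64(8.9))]
outer [(array([395.8, 239.7]), np.float64(23.9))]
plate ((392.8683776855469, 241.87289428710938), (84.83575439453125, 97.4808120727539), 16.471092224121094)
seat [(array([391.7, 241.1]), np.float64(20.4))]
```

View pics/tip.png

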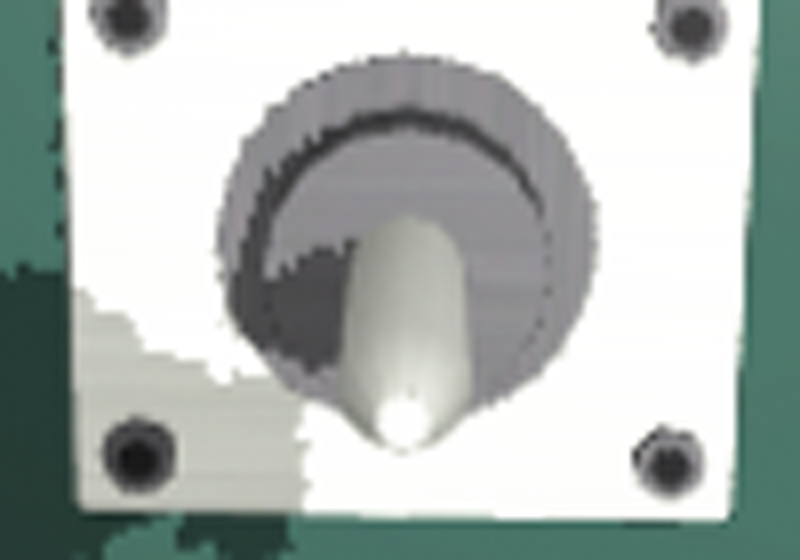

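Tip and bore are both consistent: the spindle is at about (392.2, 241.8) and the bore at (391.6, 239.1). I'll shift by (+0.6, +2.7) and descend past the taper.

{"op": "carry_out", "data": {
  "targets": [255, 0.6, 2.7, 0, 0, 255, 0, 0, -30, 0, 255, 0, 0, -40, 0, 255, 0, 0, -40, 0, 255, 0, 0, -20, 0, 255, 0, 0, 0, 0, 255, 0, 0, 0, 0]
}}

```text
t: 16.55
eef_pos: [0.3943, 0.2435, 0.1178]
tool_rot: [-0.0, 0.989, 0.151, -0.0]
contact_force: [0.5, -0.0, -1.7]
gripper_width: 0.513
grasp_force: 51.7
```

{"op": "carry_out", "data": {
  "targets": [255, 0, 0, -5, 0, 255, 0, 0, -5, 0, 255, 0, 0, -5, 0, 255, 0, 0, -5, 0, 255, 0, 0, -4, 0, 255, 0, 0, 0, 0]
}}

```text
t: 17.15
eef_pos: [0.3935, 0.2431, 0.0927]
tool_rot: [0.0, 0.989, 0.151, -0.001]
contact_force: [-0.1, -0.1, -2.0]
gripper_width: 0.513
grasp_force: 51.7
```

{"op": "carry_out", "data": {
  "targets": [255, 0.4, -0.7, -8, 0, 255, 0, 0, -10, 0, 255, 0, 0, -10, 0, 255, 0, 0, -10, 0, 255, 0, 0, -8, 0, 255, 0, 0, -4, 0, 255, 0, 0, -2, 0, 255, 0, 0, 0, 0, 255, 0, 0, 0, 0]
}}

```text
t: 18.05
eef_pos: [0.3945, 0.2429, 0.0416]
tool_rot: [-0.0, 0.989, 0.151, 0.0]
contact_force: [0.0, 0.9, -2.5]
gripper_width: 0.516
grasp_force: 51.7
```

{"op": "carry_out", "data": {
  "targets": [255, 0, 0, -1.5, 0, 255, 0, 0, -1, 0, 255, 0, 0, -0.5, 0, 255, 0, 0, -0.5, 0, 255, 0, 0, 0, 0, 255, 0, 0, 0, 0]
}}

```text
t: 18.65
eef_pos: [0.3944, 0.2426, 0.0384]
tool_rot: [0.0, 0.989, 0.151, 0.0]
contact_force: [-2.0, -1.3, 6.5]
gripper_width: 0.515
grasp_force: 52.6
```

{"op": "carry_out", "data": {
  "targets": [180, 0, 0, 0, 0, 100, 0, 0, 0, 0, 0, 0, 0, 0, 0, 0, 0, 0, 0, 0, 0, 0, 0, 0, 0, 0, 0, 0, 0, 0, 0, 0, 0, 15, 0, 0, 0, 0, 30, 0, 0, 0, 0, 40, 0, 0, 0, 0, 40, 0, 0, 0, 0, 30, 0, 0, 0, 0, 0, 0]
}}

```text
t: 19.85
eef_pos: [0.3963, 0.2444, 0.1967]
tool_rot: [-0.001, 0.989, 0.151, 0.004]
contact_force: [0.2, -0.6, 0.2]
gripper_width: 1.001
grasp_force: 0.0
```

```bash
python3 - <<'E'
from m import *
c=snap('wrist','w_s3.png'); print(np.round(bot.get_obs()['eef_pos'],4))
H=hsv(c); h,s,v=H[...,0],H[...,1],H[...,2]; p=proj(c,[.3922,.2418,.044]); print(p)
ct,a=blobs(c,(h>12)&(h<36)&(s>80)&(v>60),p); print('spacer',a,arcfit(c,ct,.032,.056))
E
```

```text
[0.3955 0.2433 0.1946]
[318.15192516 224.92185268]
spacer 1437 [(array([391.6, 241.8]), np.float64(22.8)), (array([392. , 242.1]), np.float64(22.0))]
```

{"op": "carry_out", "data": {
  "targets": [0, 7, -36, 0, 0, 0, 7, -36, 0, 0, 0, 7, -36, 0, 0, 0, 7, -36, 0, 0, 0, 7, -36, 0, 0, 0, 7, -36, 0, 0, 0, 7, -36, 0, 0, 0, -5, -37, 0, 0, 0, -6, -37, 0, 0, 0, -6, -37, 0, 0, 0, -6, -37, 0, 0, 0, -6, -37, 0, 0, 0, -6, -37, 0, 0, 0, -6, -37, 0, 0, 0, 0, 0, 0, 0, 0, 0, 0, 0, 0, 0, 0, 0, 0, 0]
}}

```text
t: 21.6
eef_pos: [0.4021, -0.2669, 0.1919]
tool_rot: [-0.001, 0.988, 0.152, -0.001]
contact_force: [0.1, -0.1, -0.5]
gripper_width: 0.999
grasp_force: 0.0
```

```bash
python3 - <<'E'
from m import *
c=snap('wrist','w_b2.png'); print(np.round(bot.get_obs()['eef_pos'],4))
p=proj(c,[.403,-.270,.044]); print(p, hough(c,p,.044,.00975),hough(c,p,.044,.017))
E
```

```text
[ 0.4023 -0.2668  0.1922]
[320.42253026 220.14718108] [(array([ 403.2, -268.9]), np.float64(10.7)), (array([ 403.2, -268.9]), np.float64(9.2))] [(array([ 404.7, -268.9]), np.float64(15.9)), (array([ 419.4, -267. ]), np.float64(16.9))]
```

The spacer is seated at (391.8, 242), with near and far arcs agreeing at its seated height. The blue die is at (403.2, -269), so I'll grip its neck.

{"op": "carry_out", "data": {
  "targets": [0, 1, -2, -30, 0, 0, 0, 0, -35, 0, 0, 0, 0, -35, 0, 0, 0, 0, -35, 0, 0, 0, 0, -25, 0, 0, 0, 0, -10, 0, 0, 0, 0, -3, 0, 0, 0, 0, 0, 0, 0, 0, 0, 0, 0]
}}

```text
t: 22.55
eef_pos: [0.4043, -0.2706, 0.021]
tool_rot: [0.001, 0.989, 0.151, 0.001]
contact_force: [0.1, 0.4, 0.2]
gripper_width: 1.0
grasp_force: 0.0
```

{"op": "carry_out", "data": {
  "targets": [120, 0, 0, 0, 0, 180, 0, 0, 0, 0, 255, 0, 0, 0, 0, 255, 0, 0, 0, 0, 255, 0, 0, 0, 0, 255, 0, 0, 0, 0, 255, 0, 0, 0, 0, 255, 0, 0, 0, 0],
  "newtons": 50
}}

```text
t: 23.35
eef_pos: [0.4035, -0.2705, 0.0204]
tool_rot: [0.0, 0.989, 0.151, 0.0]
contact_force: [-1.6, 0.7, 6.7]
gripper_width: 0.398
grasp_force: 49.6
```

{"op": "carry_out", "data": {
  "targets": [255, 0, 0, 4, 0, 255, 0, 0, 10, 0, 255, 0, 0, 20, 0, 255, 0, 0, 30, 0, 255, 0, 0, 40, 0, 255, 0, 0, 40, 0, 255, 0, 0, 40, 0, 255, 0, 0, 40, 0, 255, 5, 37, 10, 0, 255, 5, 37, 0, 0, 255, 5, 37, 0, 0, 255, 5, 37, 0, 0, 255, 5, 37, 0, 0, 255, 5, 37, 0, 0, 255, 5, 37, 0, 0, 255, 0, 0, 0, 0]
}}

```text
t: 24.95
eef_pos: [0.4382, -0.0057, 0.2546]
tool_rot: [-0.001, 0.988, 0.155, 0.001]
contact_force: [0.7, -0.7, -2.7]
gripper_width: 0.399
grasp_force: 50.6
```

{"op": "carry_out", "data": {
  "targets": [255, -6, 36, 0, 0, 255, -6, 36, 0, 0, 255, -6, 36, 0, 0, 255, -7, 36, 0, 0, 255, -7, 36, 0, 0, 255, -7, 36, 0, 0, 255, -7, 36, 0, 0, 255, 0, 0, 0, 0, 255, 0, 0, 0, 0, 255, 0, 0, 0, 0]
}}

```text
t: 25.95
eef_pos: [0.3925, 0.2391, 0.2536]
tool_rot: [0.001, 0.989, 0.15, -0.0]
contact_force: [-0.1, -0.9, -2.1]
gripper_width: 0.393
grasp_force: 51.0
```

```bash
python3 - <<'E'
from m import *
c=snap('wrist','w_h2.png'); e=np.array(bot.get_obs()['eef_pos']); print(np.round(e,4)); zt=e[2]-.0164+.040
p=proj(c,[e[0],e[1],zt]); print(p,'bore',hough(c,p,zt,.00975,60),'outer',hough(c,p,zt,.017,80,4)); print('tip exp',proj(c,[.3922,.2418,.104]))
E
```

```text
[0.3926 0.239  0.2536]
[317.31837519 333.95025952] bore [(array([392.4, 239.5]), np.float64(9.3)), (array([393.2, 235.3]), np.float64(9.9))] outer [(array([399.3, 240.9]), np.float64(17.4)), (array([385.2, 236.5]), np.float64(17.6))]
tip exp [313.48081491 219.0885252 ]
```

View pics/w_h2.png

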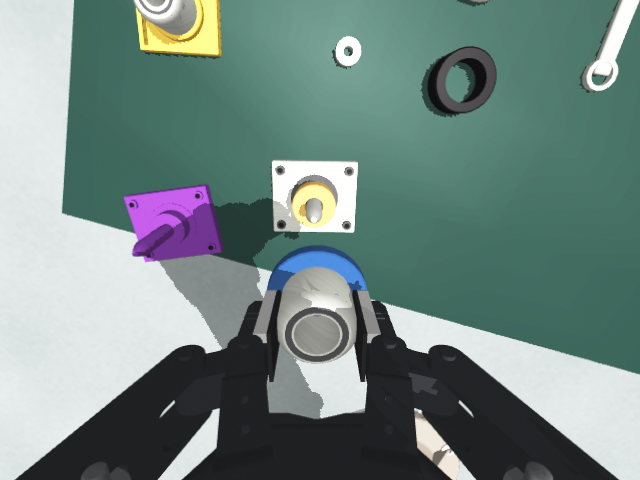

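The spacer sits on the spindle at (314,200). The blue die hangs level with its bore at (318,333), as expected. I'll shift +2 mm in y and descend.

{"op": "carry_out", "data": {
  "targets": [255, 0, 2, 0, 0, 255, 0, 0, -30, 0, 255, 0, 0, -40, 0, 255, 0, 0, -35, 0, 255, 0, 0, -20, 0, 255, 0, 0, 0, 0, 255, 0, 0, -6, 0, 255, 0, 0, -5, 0, 255, 0, 0, -5, 0, 255, 0, 0, -5, 0, 255, 0, 0, 0, 0, 255, 0, 0, 0, 0]
}}

```text
t: 27.2
eef_pos: [0.3924, 0.2428, 0.1079]
tool_rot: [-0.0, 0.989, 0.151, 0.0]
contact_force: [-1.2, -0.4, -2.7]
gripper_width: 0.397
grasp_force: 51.0
```

{"op": "carry_out", "data": {
  "targets": [255, 0, -0.5, -6, 0, 255, 0, 0, -8, 0, 255, 0, 0, -8, 0, 255, 0, 0, -6, 0, 255, 0, 0, -4, 0, 255, 0, 0, -1.5, 0, 255, 0, 0, 0, 0, 255, 0, 0, 0, 0]
}}

```text
t: 28.0
eef_pos: [0.3924, 0.2424, 0.0745]
tool_rot: [-0.0, 0.989, 0.151, 0.0]
contact_force: [0.2, -0.4, -3.1]
gripper_width: 0.396
grasp_force: 51.0
```

{"op": "carry_out", "data": {
  "targets": [255, 0, 0, -1, 0, 255, 0, 0, -1, 0, 255, 0, 0, -0.5, 0, 255, 0, 0, 0, 0, 255, 0, 0, 0, 0]
}}

```text
t: 28.5
eef_pos: [0.3925, 0.2423, 0.0724]
tool_rot: [0.0, 0.989, 0.151, 0.0]
contact_force: [-1.6, -1.7, 5.6]
gripper_width: 0.399
grasp_force: 52.0
```

Seated at the expected height. I'll release, rise, and go over the white ring.

{"op": "carry_out", "data": {
  "targets": [180, 0, 0, 0, 0, 100, 0, 0, 0, 0, 0, 0, 0, 0, 0, 0, 0, 0, 0, 0, 0, 0, 0, 0, 0, 0, 0, 0, 0, 0, 0, 0, 0, 15, 0, 0, 0, 0, 35, 0, 0, 0, 0, 40, 0, 0, 0, 0, 35, 0, 0, 0, 0, 0, 0]
}}

```text
t: 29.6
eef_pos: [0.3945, 0.2442, 0.201]
tool_rot: [-0.001, 0.989, 0.151, 0.004]
contact_force: [0.9, -0.5, 0.4]
gripper_width: 0.999
grasp_force: 0.0
```

```bash
python3 - <<'E'
from m import *
c=snap('wrist','w_s4.png'); print(np.round(bot.get_obs()['eef_pos'],4))
p=proj(c,[.3922,.2418,.096]); print(p,hough(c,p,.096,.017)); H=hsv(c); h,s,v=H[...,0],H[...,1],H[...,2]
ct,a=blobs(c,(h>98)&(h<125)&(s>100)&(v>50),proj(c,[.3922,.2418,.06])); print('blue collar',a,arcfit(c,ct,.056,.066)[0])
E
```

```text
[0.3936 0.243  0.1988]
[318.90303202 239.99969138] [(array([394.9, 242.1]), np.float64(15.8))]
blue collar 949 (array([400.6, 245.1]), np.float64(16.2))
```

{"op": "carry_out", "data": {
  "targets": [0, 33, -12, 0, 0, 0, 34, -12, 0, 0, 0, 34, -12, 0, 0, 0, 33, -12, 0, 0, 0, 33, -11, 0, 0, 0, 33, -11, 0, 0, 0, 33, -11, 0, 0, 0, 33, -11, 0, 0, 0, 0, 0, 0, 0, 0, 0, 0, 0, 0]
}}

```text
t: 30.65
eef_pos: [0.6576, 0.1498, 0.1945]
tool_rot: [-0.0, 0.989, 0.15, -0.002]
contact_force: [-0.5, 0.7, 1.3]
gripper_width: 1.002
grasp_force: 0.0
```

```bash
python3 - <<'E'
from m import *
c=snap('wrist','w_r1.png'); print(np.round(bot.get_obs()['eef_pos'],4))
H=hsv(c); h,s,v=H[...,0],H[...,1],H[...,2]; p=proj(c,[.661,.149,.013]); print(p)
m=(s<70)&(v>120)
ct,a=blobs(c,m,p); print('ring',a,arcfit(c,ct,0,.026),hough(c,p,.026,.0205,70,4),hough(c,p,.026,.031,70,4))
E
```

```text
[0.6569 0.1507 0.1951]
[318.51211362 207.49242771]
ring 2433 [(array([658.5, 149.8]), np.float64(31.7)), (array([660.1, 150.5]), np.float64(31.0))] [(array([659.1, 151.1]), np.float64(19.5))] [(array([661.1, 151. ]), np.float64(30.9))]
```

View pics/w_r1.png

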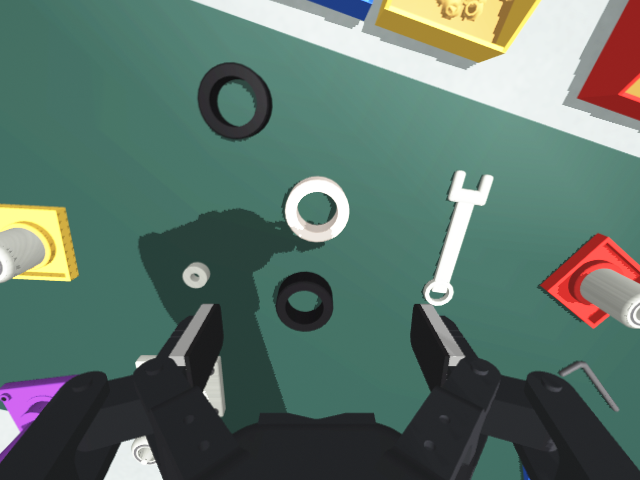

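The white ring is at (317,210), about (660, 150.5). The fingers close sideways, clear of the black rings at (303,300) and (234,101). The red die stands upright in its tray at right.

{"op": "carry_out", "data": {
  "targets": [0, 3, 0, -30, 0, 0, 0, 0, -40, 0, 0, 0, 0, -40, 0, 0, 0, 0, -35, 0, 0, 0, 0, -25, 0, 0, 0, 0, -12, 0, 0, 0, 0, -5, 0, 0, 0, 0, 0, 0, 0, 0, 0, 0, 0]
}}

```text
t: 31.6
eef_pos: [0.6621, 0.1508, 0.0114]
tool_rot: [-0.0, 0.989, 0.151, 0.001]
contact_force: [0.4, -0.5, 0.6]
gripper_width: 0.995
grasp_force: 0.0
```

{"op": "carry_out", "data": {
  "targets": [80, 0, 0, 0, 0, 140, 0, 0, 0, 0, 255, 0, 0, 0, 0, 255, 0, 0, 0, 0, 255, 0, 0, 0, 0, 255, 0, 0, 0, 0, 255, 0, 0, 0, 0],
  "newtons": 30
}}

```text
t: 32.3
eef_pos: [0.6621, 0.1504, 0.0116]
tool_rot: [0.0, 0.989, 0.151, 0.001]
contact_force: [-1.6, -1.0, 6.9]
gripper_width: 0.712
grasp_force: 31.3
```

The width matches the ring, but the pads catch only its upper edge. I'll reopen and regrip 9 mm lower.

{"op": "carry_out", "data": {
  "targets": [100, 0, 0, 0, 0, 0, 0, 0, 0, 0, 0, 0, 0, 0, 0, 0, 0, 0, 0, 0, 0, -2, 0, -4, 0, 0, 0, 0, -4, 0, 0, 0, 0, -1, 0, 0, 0, 0, 0, 0, 80, 0, 0, 0, 0, 140, 0, 0, 0, 0, 255, 0, 0, 0, 0, 255, 0, 0, 0, 0, 255, 0, 0, 0, 0, 255, 0, 0, 0, 0, 255, 0, 0, 0, 0]
}}

```text
t: 33.8
eef_pos: [0.6596, 0.1505, 0.0013]
tool_rot: [-0.0, 0.989, 0.151, 0.0]
contact_force: [-0.9, 0.6, 5.9]
gripper_width: 0.72
grasp_force: 33.1
```

{"op": "carry_out", "data": {
  "targets": [255, 0, 0, 4, 0, 255, 0, 0, 10, 0, 255, 0, 0, 20, 0, 255, 0, 0, 30, 0, 255, 0, 0, 35, 0, 255, 0, 0, 40, 0, 255, 0, 0, 40, 0, 255, 0, 0, 40, 0, 255, 0, 0, 30, 0, 255, 0, 0, 0, 0, 255, 0, 0, 0, 0]
}}

```text
t: 34.9
eef_pos: [0.6593, 0.1504, 0.2515]
tool_rot: [0.0, 0.989, 0.151, 0.001]
contact_force: [-1.6, 0.9, -1.9]
gripper_width: 0.719
grasp_force: 32.8
```

{"op": "carry_out", "data": {
  "targets": [255, -33, 11, 0, 0, 255, -33, 11, 0, 0, 255, -33, 11, 0, 0, 255, -33, 11, 0, 0, 255, -33, 11, 0, 0, 255, -34, 12, 0, 0, 255, -34, 12, 0, 0, 255, -34, 12, 0, 0, 255, 0, 0, 0, 0, 255, 0, 0, 0, 0, 255, 0, 0, 0, 0]
}}

```text
t: 36.0
eef_pos: [0.3928, 0.2404, 0.2493]
tool_rot: [0.0, 0.989, 0.15, -0.0]
contact_force: [0.1, 0.1, -0.5]
gripper_width: 0.72
grasp_force: 32.9
```

```bash
python3 - <<'E'
from m import *
c=snap('wrist','w_h3.png'); e=np.array(bot.get_obs()['eef_pos']); print(np.round(e,4)); zt=e[2]-.0013+.026
p=proj(c,[e[0],e[1],zt]); print(p,'hole',hough(c,p,zt,.0205,90,4),'outer',hough(c,p,zt,.031,110,4))
p=proj(c,[.3922,.2418,.096]); print(p,'die',hough(c,p,.096,.017,40),hough(c,p,.096,.00975,40),'tip exp',proj(c,[.3922,.2418,.104]))
E
```

```text
[0.393  0.2404 0.2494]
[316.99842928 335.33148303] hole None outer [(array([404.4, 244.9]), np.float64(27.3))]
[314.91377304 218.64884997] die [(array([394.4, 242.3]), np.float64(15.5)), (array([394.4, 242.3]), np.float64(17.8))] [(array([392.3, 242.4]), np.float64(10.7)), (array([392.3, 242.4]), np.float64(9.2))] tip exp [314.87961989 221.0987697 ]
```

View pics/w_h3.png

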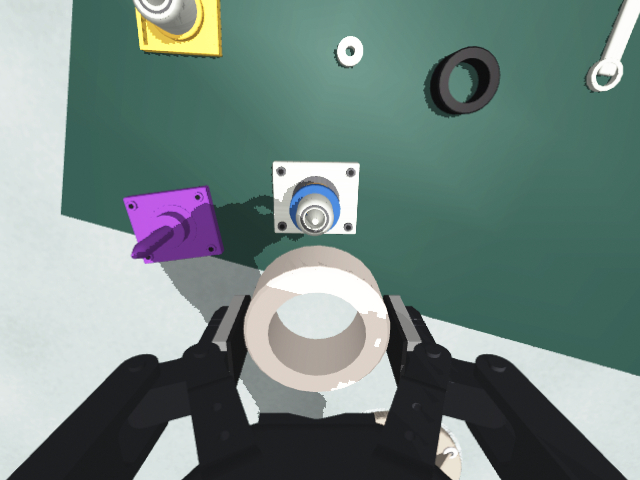

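The blue die sits on the spacer with its bore at (314,219). The ring is held level, hole centred near (318,333). I'll fit the ring's outline to get its offset from the tool.

```bash
python3 - <<'E'
from m import *
c=load('w_h3.png'); e=np.array([.393,.2404,.2494]); zb=e[2]-.0013; zt=zb+.026
H=hsv(c); h,s,v=H[...,0],H[...,1],H[...,2]
m=((s<75)&(v>110)&((h<30)|(h>150)|(s<25))).astype(np.uint8); m[:240]=0; m[396:]=0; m[:,:236]=0; m[:,398:]=0
ct,a=blobs(c,m,(317,320)); 
lo=ct[(ct[:,1]>350)&(abs(ct[:,0]-317)<60)]; W=np.array([onplane(c,u,w,zt)[:2]*1000 for u,w in lo]); print('far outer',a,len(lo),fitcircle(W))
up=ct[(ct[:,1]<275)&(abs(ct[:,0]-317)<60)]; W=np.array([onplane(c,u,w,zb)[:2]*1000 for u,w in up]); print('near bottom',len(up),fitcircle(W))
g=cv2.cvtColor(c['frame'],cv2.COLOR_RGB2GRAY); print(g[285:392:3,317].tolist())
E
```

```text
far outer 20206 119 (array([15895.47231326,  5063.19527541]), np.float64(16266.866096310869))
near bottom 119 (array([391.35615937, 240.28012636]), np.float64(31.839771397703927))
[255, 255, 255, 226, 225, 226, 227, 227, 227, 227, 227, 228, 228, 227, 228, 227, 228, 228, 164, 164, 164, 164, 164, 164, 165, 164, 164, 164, 164, 164, 180, 212, 212, 212, 212, 212]
```

```bash
python3 - <<'E'
from m import *
c=load('w_h3.png'); zt=.2494-.0013+.026
a=onplane(c,317,293,zt)*1000; b=onplane(c,317,375.5,zt)*1000; print(a,b,(a+b)/2,np.linalg.norm(a-b))
E
```

```text
[412.02520923 246.35478172 274.1       ] [373.21258182 234.23864599 274.1       ] [392.61889553 240.29671385 274.1       ] 40.65981790430523
```

{"op": "carry_out", "data": {
  "targets": [255, 0, 1.7, 0, 0, 255, 0, 0, -30, 0, 255, 0, 0, -40, 0, 255, 0, 0, -40, 0, 255, 0, 0, -25, 0, 255, 0, 0, -8, 0, 255, 0, 0, 0, 0, 255, 0, 0, 0, 0, 255, 0, 0, 0, 0]
}}

```text
t: 36.95
eef_pos: [0.3934, 0.2436, 0.1082]
tool_rot: [-0.0, 0.989, 0.151, 0.001]
contact_force: [-0.0, -0.0, -0.3]
gripper_width: 0.719
grasp_force: 33.0
```

{"op": "carry_out", "data": {
  "targets": [255, -0.3, -1, 0, 0, 255, 0, 0, -5, 0, 255, 0, 0, -4, 0, 255, 0, 0, -4, 0, 255, 0, 0, -3, 0, 255, 0, 0, -3, 0, 255, 0, 0, 0, 0, 255, 0, 0, 0, 0]
}}

```text
t: 37.75
eef_pos: [0.3919, 0.242, 0.0877]
tool_rot: [-0.0, 0.989, 0.151, -0.0]
contact_force: [-0.3, 0.2, -0.8]
gripper_width: 0.721
grasp_force: 33.0
```

Underside is 10 mm below the die's top and there is no contact, so the ring is on the neck. I'll go on down.

{"op": "carry_out", "data": {
  "targets": [255, 0.5, 0.3, -5, 0, 255, 0, 0, -6, 0, 255, 0, 0, -5, 0, 255, 0, 0, -2, 0, 255, 0, 0, -1, 0, 255, 0, 0, 0, 0, 255, 0, 0, 0, 0]
}}

```text
t: 38.45
eef_pos: [0.3926, 0.2423, 0.0689]
tool_rot: [-0.0, 0.989, 0.151, 0.0]
contact_force: [0.0, 0.7, -0.9]
gripper_width: 0.715
grasp_force: 33.0
```

{"op": "carry_out", "data": {
  "targets": [255, 0, 0, -1, 0, 255, 0, 0, -0.8, 0, 255, 0, 0, 0, 0, 255, 0, 0, 0, 0]
}}

```text
t: 38.85
eef_pos: [0.3926, 0.2422, 0.0672]
tool_rot: [0.0, 0.989, 0.151, 0.0]
contact_force: [0.3, -1.7, 2.9]
gripper_width: 0.718
grasp_force: 33.3
```

Contact at the expected height (0.0673). I'll release, rise clear, and take a final look.

{"op": "carry_out", "data": {
  "targets": [150, 0, 0, 0, 0, 80, 0, 0, 0, 0, 0, 0, 0, 0, 0, 0, 0, 0, 0, 0, 0, 0, 0, 0, 0, 0, 0, 0, 0, 0, 0, 0, 0, 10, 0, 0, 0, 0, 30, 0, 0, 0, 0, 40, 0, 0, 0, 0, 40, 0, 0, 0, 0, 30, 0, 0, 0, 0, 0, 0, 0, 0, 0, 0, 0, 0, 0, 0, 0, 0]
}}

```text
t: 40.25
eef_pos: [0.3919, 0.2415, 0.2162]
tool_rot: [0.0, 0.989, 0.151, -0.001]
contact_force: [-0.1, 0.4, -0.8]
gripper_width: 0.999
grasp_force: 0.0
```

```bash
python3 - <<'E'
from m import *
c=snap('wrist','w_end.png'); s_=snap('side'); p=proj(s_,[.392,.242,.07]).astype(int); q=proj(s_,[.67,-.165,.04]).astype(int); f=s_['frame'][:,:,::-1]
k=lambda p:cv2.resize(f[p[1]-35:p[1]+35,p[0]-35:p[0]+35],(300,300),interpolation=cv2.INTER_CUBIC)
w=c['frame'][90:330,200:440,::-1]
cv2.imwrite('pics/end.png',np.hstack([k(p),k(q),cv2.resize(w,(200,300))]))
E
```

```text
(no output)
```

View pics/end.png

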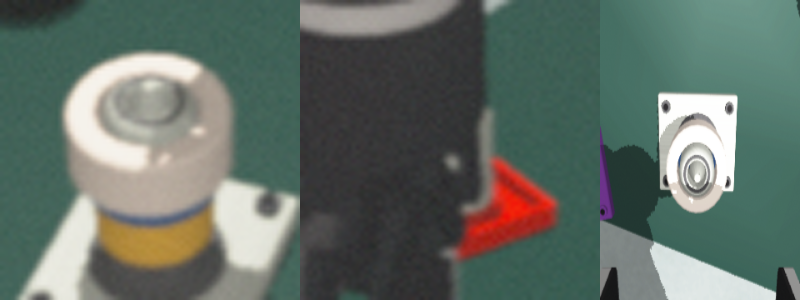

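The stack shows the spacer on the seat, the blue collar on it, and the level white ring on the collar with the neck through it. The arm hides the red tray in this view, but earlier pictures showed the red die upright in it. I'm handing in.

```bash
python3 -c "
from station import bot
print(bot.hand_in())"
```

```text
the job is handed in; nothing more can be done
None
```

The job is handed in with no verdict returned: the red die is in the red tray, and the spacer, blue die and guide ring are stacked on the spindle and let go; I last saw the red die upright before the guide ring was placed, and the yellow die and tin were not touched.

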